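# Hang the bench scraper on the drop-keeper road hook

### The job

Make the bench scraper safe for the drive: take it out of the wire stand and hang it by its eye on the peg of the road hook. Pick up the hook's drooping keeper with the scraper's own eye, slide the eye along it onto the peg until the keeper falls shut behind it, then with the eye resting on the peg tug the scraper gently back towards you against the keeper (about 8 N) to feel that it holds, and leave it hanging there. Never press on the hook or rail with more than 15 N, and leave the things standing about where they are.

Things in the scene. Friction and masses are not known exactly. Their poses are not given: they have to be found in the camera images.
- rail: Steel utensil rail fixed to the worktop: 12 mm bar on two posts 250 mm apart (feet 52 mm across), one hook clamped on the bar. Origin on the worktop under the bar's middle; y along the bar, z up, -x out of the front, the way the hook's peg points. Bar axis at z = 180 mm. All x, y, z below are in this frame.
- bar_mid (a point): Middle of the bar (x 0, y 0, z 180 mm). THE HOOK'S PLACE ALONG THE BAR IS NOT MEASURED: the peg lies anywhere from y = -30 to +30 mm and must be felt for or seen. The hook slides along the bar only if pushed sideways with over 12 N. Peg: level along -x, axis z = 180 mm, 10 mm thick, round end at x = -67 mm; a 17 mm shoulder at x = -26 to -30 mm limits how far an eye goes on.
- pin_mid (a point): Point x -62, y 0, z 180 mm of the rail: the keeper's pin crosses the peg at this x and z (its y is the hook's). The keeper is a straight bar, 6 mm thick, 5 mm wide, turning on the pin (axis along y) in the peg's slot. The eye must be inside x = -48 mm before it is lowered onto the peg; pulled back against the fallen keeper it stops at about x = -50 mm.
- keeper (a joint): Keeper angle, rad. 0 = fallen: long arm 35 mm from the pin, outward and 50 deg below level (tip x -84, z 153 mm), short arm up and inward (to x -52, z 192 mm), barring an eye on the peg. It cannot be pushed inward from 0, only lifted, with hardly any force: 0.87 = in line with the peg, so that an eye passes over; stop at 0.97. Falls back by its own weight.
- scraper: Bench scraper: flat steel blade 150 mm long (y), 125 mm high (z), 3 mm thick (x), with a black handle along its top: 22 mm thick (x), 132 mm long (y), 28 mm high. About 0.25 kg. Origin at the middle of the blade's lower edge, z up the blade to the handle. Starts upright in the wire stand.
- eye (a point): Centre of the scraper's eye, a round 22 mm hole through the blade along its x axis, 85 mm above the blade's lower edge and 52 mm below the handle's middle. Hung on the peg it is 6 mm below the peg's axis.
- handle (a point): Middle of the scraper's handle, 137 mm above the blade's lower edge: grip it here from above, across the 22 mm thickness (the scraper's x).
- stand: Wire drying stand, fixed: sheet foot 100 x 140 mm, 3 mm thick, origin under its middle; wire hoops 57 mm high, standing along y; the scraper stands in the 5 mm gap between the two middle hoops.
- salt_shaker: Glass salt shaker, 45 mm across, 87 mm high; bystander.
- deli_cup: White lidded cup, 114 mm across, 68 mm high; bystander.
- portion_cup: Small clear portion cup, 68 mm across, 40 mm high; bystander.
- marker: Marker pen, 135 mm long; bystander.

How it is judged:
By the outcome, as a careful person would: the job done as asked, in the order asked, and still so for the second after the job is handed in, with the robot touching nothing.
It also fails if it takes over 67 s, if anything falls off the work surface, if the arm or the gripper's body presses on something with over 40 N, if the wrist force passes 120 N, or if a joint passes its speed limit or range.

### The arm

A 6-joint arm with a two-finger parallel gripper is mounted at the origin on a cart in front of the work surface, level with it; the furniture and walls round the work are solid. World frame = base frame: x ahead of the robot, y to its left, z up, the work surface at z = 0. Lengths are in m, angles in rad, forces in N, time in s.
With the tool pointing down it reaches from about 0.3 to 0.875 m from the base axis. Payload 6.4 kg.
Tool frame: the origin (TCP) lies between the finger pads; the fingertips stand 22 mm ahead of it and the grasp point (between the pads) lies 3 mm ahead of it; z points along the fingers, y is the line along which they close (so a half turn about z gives the same grasp; the last joint's range is limited). The gripper opens to 85 mm and grips with 20 to 120 N. Pads are 22 mm wide; open, the fingers measure 114 mm over their backs; the gripper's body (76 mm by 85 mm) begins 54 mm behind the grasp point. The pads swing forward as they close: fully open they stand 13 mm farther back than shut.
Start: joints at [0.96, 0.181, 1.607, -0, 1.354, -0.206], TCP at [0.226, 0.529, 0.253] pointing down, gripper open.
Joint ranges: [-2.99, 2.99], [-0.89, 2.07], [0.3, 2.58], [-1.14, 4.28], [0, 2.63], [-3.12, 3.12]. Speed limits (rad/s): [2.57, 2.57, 3.01, 3.14, 3.14, 3.14].

### API

Orientations are given as a unit quaternion [w, x, y, z].
In Python, from bench import ctrl, imaging, workorder gives the robot as it stands.
- The arm moves only by the shell command python3 -m pendant 'ROWS' [OPENING]. ROWS is JSON, a list of rows, each a list of 4 numbers: the shift along the tool's x, y, z in cm, then the turn about the tool's z in degrees. In form: [[dx, dy, dz, roll], ...]. A call has 1 to 12 rows; each row is the pose to reach, as a shift and turn from the pose commanded when the call began, along the tool's axes at that moment; what a row does not reach only later rows make up. A row lasts 1/12 s, in which the tool goes at most 41.7 mm and 7.16 degrees, less where a joint would pass 70% of its speed; a pose out of reach is approached as far as the arm can. A call with a gripper value outside its range is refused whole. OPENING is the opening, from 0 (shut) to 1 (fully open), set as the call begins (- or left out, the last holds). The fingers move at their own pace and stop on an object; the grip force is fixed at half the most. Time passes only in rows, so rows that repeat a pose let the fingers close. It gives the time, the measured TCP pose, the force, the opening and the grip force at its end, in the units of the state.
- ctrl.get_obs(): the state, without advancing time (a new reading comes with each control period).
- imaging.camera(name): name is "scene" or "side" or "wrist"; returns the picture (480x640x3 uint8, red, green, blue); there is no depth.
- imaging.camera_info(name): a dict with "K" (3x3 intrinsics, pixels), "k1" (the pictures are not rectified: a ray, as slopes to the right and down, at radius r is drawn at 1 + k1 r^2 times it, then the intrinsics apply), "T" (4x4, takes a point from camera to world coordinates); the wrist camera has in their place "tool_from_camera" (4x4, takes a point from camera to tool coordinates, whose origin is the TCP and whose axes are the flange's). Camera axes: x right, y up, looking along -z (the intrinsics and any distortion apply to the point x, -y, -z); pixel columns grow to the right and rows downward; lengths in m; the calibration is good to about 2 mm. A picture is of the moment at which its call begins: read the wrist's pose just before it. camera_info takes no time and is no camera call.
- workorder.hand_in(): hands the job in; it is judged then, once.
The state is a dict: "time_s": time; "q": joint angles; "dq": joint speeds; "joint_efforts": joint torques, N m; "eef_pos": TCP position; "eef_rot": TCP orientation; "wrist_force": force on the tool from outside, world axes, zero at the start; "torque": the same for the moment, N m; "opening": opening from 0.0 (shut) to 1.0 (fully open); "grasp_force": force on a finger pad.
Only numpy, scipy, OpenCV 4.12 (cv2) and the standard library are available. Lean on these libraries where they do the work, as an engineer would, in place of code of your own. Each camera call takes 0.05 s, during which the arm holds its last target. There are 200 camera calls.

## Working session

There is one attempt and no reset: what is moved stays moved. The work goes in short steps, Python scripts to look and compute and a shell command to move; the robot and the scene stay as the last step left them, time stands still between calls to the robot, and variables do not carry over. Pictures are saved under pics/ and viewed, at most 10 in all, crops included, and the job is handed in when it is done.

```bash
ls; mkdir -p pics; cat > h.py <<'E'
import numpy as np, cv2
from bench import ctrl, imaging, workorder
from scipy.spatial.transform import Rotation as R
def pose():
    o=ctrl.get_obs(); w,x,y,z=o["eef_rot"]; T=np.eye(4); T[:3,:3]=R.from_quat([x,y,z,w]).as_matrix(); T[:3,3]=o["eef_pos"]; return T
def cam(n):
    i=imaging.camera_info(n)
    return np.array(i["K"]),i["k1"],(pose()@np.array(i["tool_from_camera"]) if n=="wrist" else np.array(i["T"]))
def shot(n,f):
    c=cam(n); im=imaging.camera(n); cv2.imwrite("pics/"+f,im[:,:,::-1]); np.savez("pics/"+f+".npz",K=c[0],k1=c[1],T=c[2]); return im
def ld(f):
    d=np.load("pics/"+f+".npz"); return d["K"],float(d["k1"]),d["T"]
def ray(c,u,v):
    K,k1,T=c; p=cv2.undistortPoints(np.array([[[u,v]]],float),K,np.array([k1,0,0,0,0.]))[0,0]
    d=T[:3,:3]@np.array([p[0],-p[1],-1]); return T[:3,3],d/np.linalg.norm(d)
def plane(c,u,v,z=0):
    o,d=ray(c,u,v); return o+d*(z-o[2])/d[2]
def tri(*rs):
    A=0;b=0
    for o,d in rs:
        P=np.eye(3)-np.outer(d,d); A=A+P; b=b+P@o
    x=np.linalg.solve(A,b); return x,[np.linalg.norm(np.cross(x-o,d)) for o,d in rs]
def proj(c,X):
    K,k1,T=c; p=np.linalg.inv(T)@np.append(X,1); s=np.array([p[0],-p[1]])/-p[2]; s=s*(1+k1*(s@s)); return K[:2,:2]@s+K[:2,2]
E
python3 - <<'E'
from h import *
for n in("scene","side","wrist"):
    shot(n,n+"0.png"); c=cam(n); print(n,c[0].round(0).tolist(),c[1],c[2].round(3).tolist())
o=ctrl.get_obs(); print(o)
E
```

```text
pics
scene [[555.0, 0.0, 330.0], [0.0, 555.0, 249.0], [0.0, 0.0, 1.0]] -0.15535318538688847 [[-0.983, -0.098, 0.154, 0.654], [0.182, -0.441, 0.879, 0.815], [-0.018, 0.892, 0.452, 0.637], [0.0, 0.0, 0.0, 1.0]]
side [[580.0, 0.0, 318.0], [0.0, 580.0, 237.0], [0.0, 0.0, 1.0]] -0.16186888101816455 [[-0.994, 0.054, -0.092, 0.348], [-0.107, -0.479, 0.871, 0.896], [0.002, 0.876, 0.482, 0.719], [0.0, 0.0, 0.0, 1.0]]
wrist [[342.0, 0.0, 316.0], [0.0, 342.0, 244.0], [0.0, 0.0, 1.0]] -0.001133407152796247 [[0.394, -0.882, -0.259, 0.162], [0.919, 0.377, 0.113, 0.556], [-0.002, -0.282, 0.959, 0.373], [0.0, 0.0, 0.0, 1.0]]
{'time_s': 0.15, 'q': array([ 9.59638529e-01,  1.81406214e-01,  1.60776204e+00, -3.32281952e-05,
        1.35379360e+00, -2.06266648e-01]), 'dq': array([ 1.32399403e-03, -1.09242965e-03, -2.95575442e-03, -1.13898573e-05,
       -1.41696962e-03, -7.56454197e-05]), 'joint_efforts': array([ 1.26230370e-03, -4.45263612e+01, -3.51688564e+01, -3.35934756e-04,
        5.95231162e-03, -1.78302514e-05]), 'eef_pos': array([0.22625088, 0.52819411, 0.2525788 ]), 'eef_rot': array([-2.57193302e-04,  2.01061998e-01,  9.79578279e-01, -6.34658827e-04]), 'wrist_force': array([-0.01867352,  0.40774526,  0.53347172]), 'torque': array([ 0.06205747, -0.01614547, -0.01137059]), 'grasp_force': 0.0, 'opening': 1.0001438038903492}
```

View pics/scene0.png

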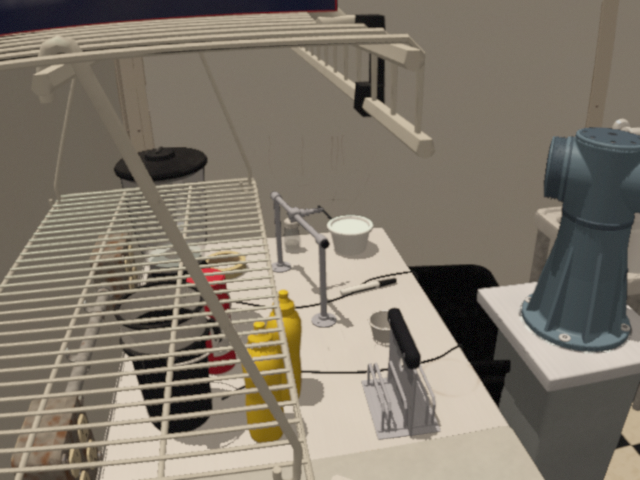

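View pics/side0.png

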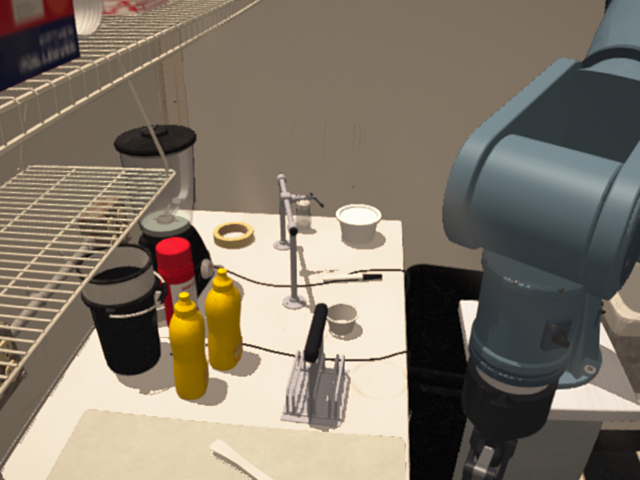

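Both views show the rail (scene bar ends ≈(276,197),(324,242), hook pointing to the robot at ≈(330,217)) and the scraper handle (scene ≈(395,315)–(413,358); side ≈(321,310)–(312,355)). I'll enlarge these regions.

```bash
python3 - <<'E'
from h import *
a=cv2.imread("pics/scene0.png"); b=cv2.imread("pics/side0.png")
def cr(i,x,y,w,h,s): return cv2.resize(i[y:y+h,x:x+w],None,fx=s,fy=s,interpolation=cv2.INTER_CUBIC)
g=np.vstack([np.hstack([cr(a,260,185,100,75,4),cr(b,260,165,100,75,4)]),np.hstack([cr(a,350,300,100,75,4),cr(b,275,295,100,75,4)])])
cv2.imwrite("pics/c1.png",g)
A=ld("scene0.png");B=ld("side0.png")
print("feet",plane(A,323,320),plane(A,281,267),plane(B,293,302),plane(B,282,245))
print("handle", tri(ray(A,395,315),ray(B,321,310)),tri(ray(A,413,358),ray(B,312,355)))
E
```

```text
feet [ 0.50831748 -0.1127972   0.        ] [ 0.56838033 -0.35530798  0.        ] [ 0.50760488 -0.11225684  0.        ] [ 0.57057437 -0.35418507  0.        ]
handle (array([0.42585612, 0.10456435, 0.14204719]), [np.float64(6.829893738014933e-05), np.float64(6.829893738006821e-05)]) (array([0.42891143, 0.20978666, 0.13433913]), [np.float64(0.001783724027026444), np.float64(0.0017837240270264182)])
```

View pics/c1.png

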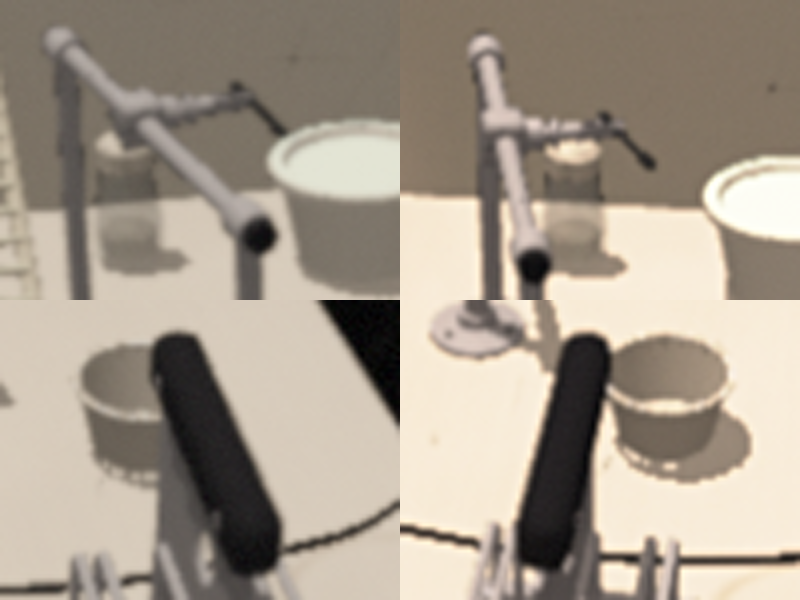

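The crop shows the clamp at scene (294.5,213), side (285.8,196), and the keeper drooping: its ends at scene (319,207)/(331,218), side (311,194)/(323,206). Handle blob is clean black in both.

```bash
cat >> h.py <<'E'
m=np.array([.5387,-.2336,0]); yv=np.array([-.245,.9695,0]); yv/=np.linalg.norm(yv); xv=np.array([yv[1],-yv[0],0])
def torail(p): d=np.asarray(p)-m; return np.array([d@xv,d@yv,d[2]])
def toworld(p): return m+p[0]*xv+p[1]*yv+np.array([0,0,p[2]])
E
python3 - <<'E'
from h import *
A=ld("scene0.png");B=ld("side0.png")
for n,a,b in [("clamp",(294.5,213),(285.8,196)),("kshort",(319.2,207),(311.2,194.2)),("klong",(331.2,218),(322.7,205.7)),("barfar",(275.5,196),(281.3,177)),("barnear",(324.8,243),(293.3,231))]:
    p,e=tri(ray(A,*a),ray(B,*b)); print(n,p.round(4),torail(p).round(4),e[0].round(4))
out=[]
for f,c,(x,y,w,h) in(("scene0.png",A,(350,300,100,85)),("side0.png",B,(285,295,50,75))):
    im=cv2.imread("pics/"+f)[y:y+h,x:x+w]; mk=(im.max(2)<60).astype(np.uint8)
    n,l,s,ce=cv2.connectedComponentsWithStats(mk); print(s[1:].tolist())
    k=1+np.argmax(s[1:,4]) if f[1]=="i" else 1+min(range(n-1),key=lambda k:abs(ce[k+1]-[55,37]).sum())
    k=l[tuple(np.int32(0)for _ in "ab")] and k or k
    cn=cv2.findContours((l==k).astype(np.uint8),0,1)[0][0]
    r=cv2.minAreaRect(cn); bx=cv2.boxPoints(r); print(f,s[k],ce[k]+[x,y],r[0][0]+x,r[0][1]+y,(bx+[x,y]).round(1).tolist()); out.append((ce[k]+[x,y]))
p,e=tri(ray(A,*out[0]),ray(B,*out[1])); print("handle",p,e)
E
```

```text
clamp [ 0.5405 -0.2522  0.1822] [-0.0028 -0.0185  0.1822] 0.0012
kshort [ 0.4856 -0.2648  0.1846] [-0.0591 -0.0173  0.1846] 0.0003
klong [ 0.46   -0.2663  0.1565] [-0.0843 -0.0124  0.1565] 0.0008
barfar [ 0.5696 -0.3675  0.1785] [-0.0029 -0.1374  0.1785] 0.0007
barnear [ 0.5022 -0.1025  0.1785] [-0.0032  0.136   0.1785] 0.0003
[[81, 0, 19, 30, 299], [38, 9, 32, 61, 889], [82, 59, 1, 1, 1], [8, 72, 6, 1, 6]]
scene0.png [ 38   9  32  61 889] [403.47581552 339.23397075] 403.218936920166 338.32544708251953 [[383.8, 312.4], [398.5, 306.3], [422.7, 364.2], [407.9, 370.4]]
[[20, 9, 23, 59, 733], [46, 64, 3, 1, 3]]
side0.png [ 20   9  23  59 733] [315.74761255 333.56070941] 316.4117679595947 332.8529396057129 [[302.5, 359.9], [316.9, 302.5], [330.3, 305.8], [315.9, 363.2]]
handle [0.42860207 0.16042622 0.13498663] [np.float64(0.00021824172159503065), np.float64(0.00021824172159517444)]
```

```bash
cat >> h.py <<'E'
def go(p,yaw_y=None):
    """tool shift (cm) and roll (deg) to TCP p, with tool y at world angle yaw_y (deg)"""
    T=pose(); s=T[:3,:3].T@(np.asarray(p)-T[:3,3])*100
    a=np.degrees(np.arctan2(T[1,1],T[0,1])); r=0 if yaw_y is None else (a-yaw_y+180)%360-180
    print("shift",s.round(2),"roll",round(r,2),"now",T[:3,3].round(4),"ya",round(a,2),"tilt",T[:2,2].round(4))
E
python3 -c "
from h import *
go([.4286,.160,.26],-1.6)"; python3 -m pendant 2>&1 | tail -5
```

```text
shift [-33.1  -25.87  -0.72] roll 68.4 now [0.2263 0.5282 0.2526] ya 66.8 tilt [-0.0008 -0.0011]
invalid input
```

```bash
python3 -m pendant '[[-3.3,-2.6,0,6.8],[-6.6,-5.2,0,13.6],[-9.9,-7.8,0,20.4],[-13.2,-10.4,-0.3,27.2],[-16.5,-13,-0.5,34],[-19.8,-15.5,-0.7,40.8],[-23.1,-18,-0.7,47.6],[-26.4,-20.6,-0.7,54.4],[-29.7,-23.2,-0.7,61.2],[-33.1,-25.9,-0.7,68.4],[-33.1,-25.9,-0.7,68.4],[-33.1,-25.9,-0.7,68.4]]' 1
python3 - <<'E'
from h import *
go([.4286,.160,.146],-1.6)
shot("wrist","w1.png")
E
```

```text
time_s: 1.15
eef_pos: [0.4296, 0.158, 0.2601]
eef_rot: [-0.0, 0.718, 0.696, -0.0]
wrist_force: [-0.7, 1.1, 0.4]
opening: 0.999
grasp_force: 0.0
shift [ 0.2  -0.1  11.41] roll -0.24 now [0.4296 0.158  0.2601] ya -1.84 tilt [-0.0003 -0.0001]
```

View pics/w1.png

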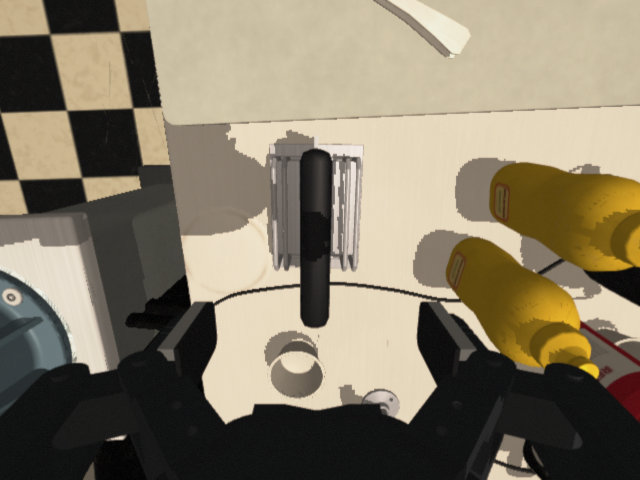

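Handle spans (316,150)–(315,326) in the wrist view, centred between the fingers (x 301–329). Check by ray.

```bash
python3 - <<'E'
from h import *
c=ld("w1.png"); im=cv2.imread("pics/w1.png")
m1=plane(c,316,151,.142); m2=plane(c,315,325,.142); print(m1,m2,(m1+m2)/2,np.linalg.norm(m1-m2),np.degrees(np.arctan2(m1[0]-m2[0],m1[1]-m2[1])))
for v in(170,190,210,230,250,270,290,310):
    r=im[v,290:345].max(1)<60; x=np.where(r)[0]+290; print(v,x.min(),x.max(),plane(c,(x.min()+x.max())/2,v,.143).round(4))
E
```

```text
[0.43292496 0.22445027 0.142     ] [0.42790409 0.09345115 0.142     ] [0.43041453 0.15895071 0.142     ] 0.13109530423118784 2.194930730770815
170 300 331 [0.4322 0.212  0.143 ]
190 300 331 [0.4317 0.1985 0.143 ]
210 300 330 [0.4309 0.1845 0.143 ]
230 300 330 [0.4305 0.17   0.143 ]
250 300 330 [0.43   0.1551 0.143 ]
270 301 328 [0.4291 0.1396 0.143 ]
290 301 328 [0.4285 0.1236 0.143 ]
310 301 327 [0.4276 0.1069 0.143 ]
```

```bash
python3 -m pendant '[[0.1,0.1,2,0.6],[0.1,0.1,4.5,0.6],[0.1,0.1,7,0.6],[0.1,0.1,9,0.6],[0.1,0.1,10.5,0.6],[0.1,0.1,11.3,0.6],[0.1,0.1,11.3,0.6],[0.1,0.1,11.3,0.6]]' 1
python3 -m pendant '[[0,0,0,0],[0,0,0,0],[0,0,0,0],[0,0,0,0],[0,0,0,0],[0,0,0,0],[0,0,0,0],[0,0,0,0],[0,0,0,0],[0,0,0,0],[0,0,0,0],[0,0,0,0]]' 0
```

```text
time_s: 1.87
eef_pos: [0.4293, 0.1621, 0.1475]
eef_rot: [-0.0, 0.72, 0.694, -0.0]
wrist_force: [0.6, -0.0, 1.0]
opening: 1.002
grasp_force: 0.0
time_s: 2.87
eef_pos: [0.43, 0.1611, 0.1479]
eef_rot: [0.0, 0.721, 0.693, 0.0]
wrist_force: [-1.4, -0.1, 6.1]
opening: 0.243
grasp_force: 59.3
```

```bash
python3 -m pendant '[[0,0,-0.5,0],[0,0,-1.5,0],[0,0,-3,0],[0,0,-5,0],[0,0,-7,0],[0,0,-9,0],[0,0,-11,0],[0,0,-12,0],[0,0,-12,0],[0,0,-12,0]]'
python3 - <<'E'
from h import *
p=toworld([-.14,-.016,.268]); print(p); go(p,14.2)
print(ctrl.get_obs()["wrist_force"])
E
```

```text
time_s: 3.7
eef_pos: [0.4297, 0.1611, 0.2672]
eef_rot: [0.0, 0.721, 0.693, 0.0]
wrist_force: [-0.0, 0.1, -3.9]
opening: 0.245
grasp_force: 59.1
[ 0.40688705 -0.28341311  0.268     ]
shift [-44.5   -0.58  -0.08] roll -16.39 now [0.4297 0.1611 0.2672] ya -2.19 tilt [0.0005 0.    ]
[-0.03395303  0.09055269 -3.87813081]
```

```bash
python3 -m pendant '[[-2,0,0,-1],[-5,-0.3,0,-2],[-8.5,-0.6,0,-3.5],[-12.5,-0.9,0,-5],[-16.5,-1,0,-7],[-20.5,-1,0,-9],[-24.5,-1,0,-11],[-28.5,-1,0,-12.5],[-32.5,-1,0,-14],[-36.5,-1,0,-15.4],[-40.5,-0.8,0,-16.4],[-42.5,-0.7,0,-16.4]]'
python3 -m pendant '[[-1.5,-0.5,0,0],[-2.0,-0.5,0,0],[-2,-0.5,0,0],[-2,-0.5,0,0],[-2,-0.5,0,0]]'
python3 - <<'E'
from h import *
p=toworld([-.14,-.016,.268]); go(p,14.2)
print(torail(pose()[:3,3]))
for n in("wrist","scene","side"): shot(n,n+"2.png")
a=cv2.imread("pics/scene2.png"); b=cv2.imread("pics/side2.png"); w=cv2.imread("pics/wrist2.png")
def cr(i,x,y,w,h,s): return cv2.resize(i[y:y+h,x:x+w],None,fx=s,fy=s,interpolation=cv2.INTER_CUBIC)
cv2.imwrite("pics/c2.png",np.hstack([cr(a,270,150,130,195,3),cr(b,260,120,130,195,3)]))
E
```

```text
time_s: 4.7
eef_pos: [0.4051, -0.267, 0.2654]
eef_rot: [-0.001, 0.615, 0.788, -0.0]
wrist_force: [-0.4, -0.4, -2.9]
opening: 0.251
grasp_force: 59.1
time_s: 5.12
eef_pos: [0.4066, -0.2824, 0.2669]
eef_rot: [-0.001, 0.614, 0.79, 0.0]
wrist_force: [-0.2, 0.0, -2.9]
opening: 0.25
grasp_force: 59.1
shift [-0.11 -0.   -0.11] roll 0.09 now [ 0.4066 -0.2824  0.2669] ya 14.29 tilt [-0.0005  0.0011]
[-0.13998484 -0.01491735  0.26688762]
```

View pics/wrist2.png

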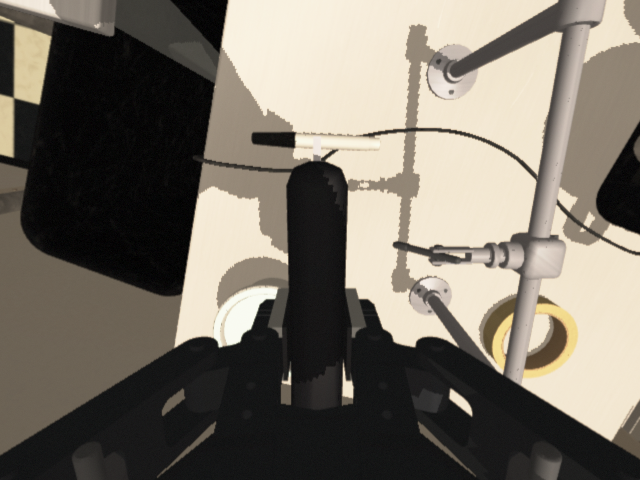

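View pics/c2.png

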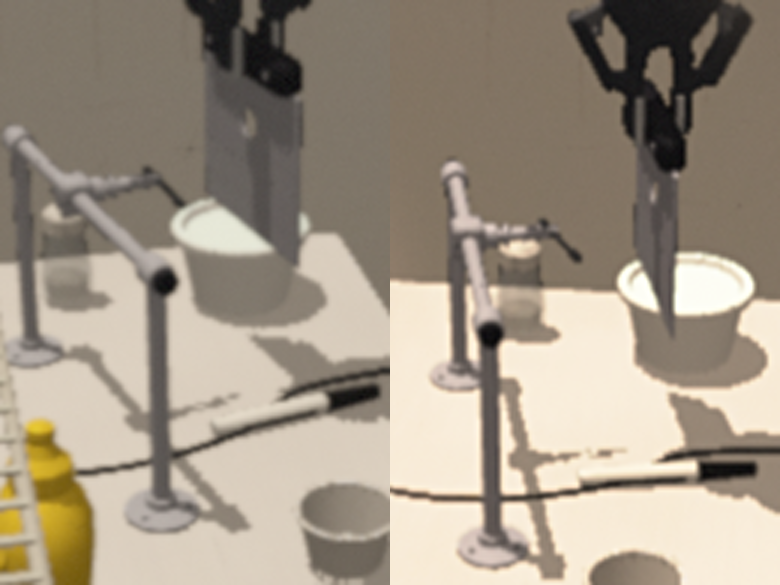

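The wrist view shows the keeper tip at (397,244), peg along rows ≈254 from (433) to the clamp (540,255), bar running (571,30)→(519,350). The scraper hangs upright; eye at scene (353,191), side (348,183).

```bash
python3 - <<'E'
from h import *
c=ld("wrist2.png"); im=cv2.imread("pics/wrist2.png").astype(int)
g=im.sum(2)/3; sat=im.max(2)-im.min(2)
mk=(g>70)&(g<200)&(sat<22)
for v in(60,90,120,150,180,210,290,310,330,350):
    x=np.where(mk[v,505:600])[0]+505
    r=np.split(x,np.where(np.diff(x)>2)[0]+1); r=max(r,key=len); u=(r[0]+r[-1])/2
    print("bar",v,r[0],r[-1],torail(plane(c,u,v,.18)).round(4))
for u in(438,446,455,475,485,495,505,515):
    x=np.where(mk[225:285,u])[0]+225
    r=max(np.split(x,np.where(np.diff(x)>2)[0]+1),key=len); print("peg",u,r[0],r[-1],torail(plane(c,u,(r[0]+r[-1])/2,.18)).round(4))
for n,q,z in(("ktip",(396,244),.153),("kshort",(469,258),.192),("pegend",(431,254),.18),("clamp",(541,256),.18)): print(n,torail(plane(c,*q,z)).round(4))
p,e=tri(ray(ld("scene2.png"),353,191.3),ray(ld("side2.png"),348,182.7)); print("eye",p,torail(p),e, "tool",(pose()[:3,:3].T@(p-pose()[:3,3])).round(4))
for f,q in(("scene2.png",(353,191.3)),("side2.png",(348,182.7))):
  o,d=ray(ld(f),*q); t=(( -.14)-(o-m)@xv)/(d@xv); 
  # ray to blade plane y? print point where z=.207
  print(torail(plane(ld(f),*q,.207)))
E
```

```text
bar 60 558 575 [-0.0025  0.1002  0.18  ]
bar 90 553 569 [-0.0025  0.0851  0.18  ]
bar 120 550 563 [-0.0018  0.0694  0.18  ]
bar 150 543 558 [-0.0021  0.0529  0.18  ]
bar 180 539 553 [-0.0014  0.0355  0.18  ]
bar 210 532 546 [-0.0022  0.0174  0.18  ]
bar 290 518 530 [-0.0022 -0.0358  0.18  ]
bar 310 515 525 [-0.0024 -0.0504  0.18  ]
bar 330 511 520 [-0.0029 -0.0654  0.18  ]
bar 350 508 517 [-0.0024 -0.081   0.18  ]
peg 438 247 253 [-0.0615 -0.0085  0.18  ]
peg 446 247 251 [-0.0565 -0.0078  0.18  ]
peg 455 247 251 [-0.0508 -0.0078  0.18  ]
peg 475 248 252 [-0.0381 -0.0084  0.18  ]
peg 485 245 253 [-0.0318 -0.0077  0.18  ]
peg 495 244 254 [-0.0255 -0.0077  0.18  ]
peg 505 242 267 [-0.0186 -0.0114  0.18  ]
peg 515 241 252 [-0.0131 -0.006   0.18  ]
ktip [-0.0819 -0.0124  0.153 ]
kshort [-0.0469 -0.0097  0.192 ]
pegend [-0.0657 -0.0111  0.18  ]
clamp [ 0.0046 -0.0123  0.18  ]
eye [ 0.4062077  -0.29130386  0.20410187] [-0.14259193 -0.02348381  0.20410187] [np.float64(0.0009569070617152624), np.float64(0.0009569070617152476)] tool [-0.0081 -0.0027  0.0633]
[-0.13818428 -0.01430945  0.207     ]
[-0.1416349  -0.01928403  0.207     ]
```

```bash
python3 - <<'E'
from h import *
c=ld("wrist2.png"); im=cv2.imread("pics/wrist2.png")
cv2.imwrite("pics/c3.png",cv2.resize(im[215:300,385:585],None,fx=4,fy=4,interpolation=cv2.INTER_CUBIC))
for u in(305,317,330):
    col=im[140:230,u].max(1); print(u,col[10:40].tolist())
for v in (161,163,165): print("hend",torail(plane(c,317,v,.259)))
E
```

```text
305 [243, 244, 244, 243, 243, 244, 243, 226, 159, 146, 147, 134, 98, 39, 19, 12, 16, 18, 19, 17, 21, 18, 17, 21, 16, 21, 21, 19, 19, 22]
317 [241, 241, 240, 239, 224, 159, 136, 135, 134, 131, 110, 51, 14, 17, 20, 20, 20, 20, 18, 16, 18, 18, 19, 20, 17, 22, 21, 17, 20, 21]
330 [219, 132, 54, 44, 50, 95, 184, 238, 243, 243, 243, 243, 233, 172, 61, 19, 20, 18, 24, 24, 23, 27, 33, 34, 36, 38, 41, 45, 46, 49]
hend [-0.13854041  0.04994671  0.259     ]
hend [-0.13853857  0.04923714  0.259     ]
hend [-0.13853671  0.04852531  0.259     ]
```

View pics/c3.png

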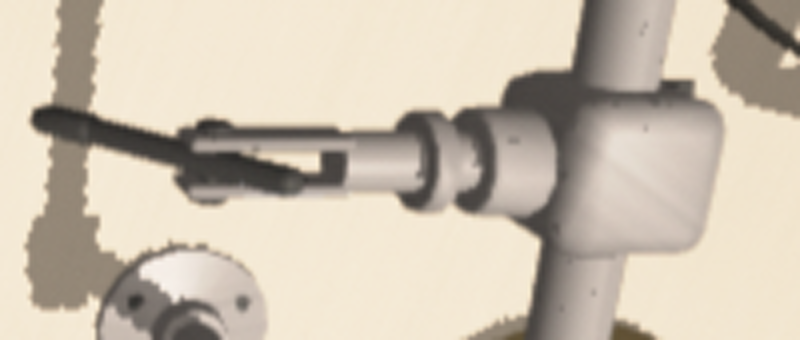

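The crop shows the peg axis level at v≈255.2 (peg edges crop 132/190), pin at crop (205,161) → (436,255), keeper tip (396,244.5), short end (457.5,260.7), shoulder crop x≈425 → u≈491.

```bash
python3 - <<'E'
from h import *
c=ld("wrist2.png")
for n,q,z in(("ktip",(397,244.5),.154),("kshort",(457.5,260.7),.191),("pin",(436.5,255.2),.18),("peg",(480,255.2),.18),("should",(491.5,255.2),.18),("clamp",(541,255),.18)): print(n,torail(plane(c,*q,z)).round(4))
E
```

```text
ktip [-0.0814 -0.0125  0.154 ]
kshort [-0.0531 -0.0118  0.191 ]
pin [-0.0622 -0.0119  0.18  ]
peg [-0.0344 -0.0119  0.18  ]
should [-0.0271 -0.0118  0.18  ]
clamp [ 0.0044 -0.0116  0.18  ]
```

```bash
python3 - <<'E'
from h import *
A=ld("scene0.png");B=ld("side0.png")
# lid rim: left/right extremes
for c,l,r in((A,(327.5,226),(373,226)),(B,(335.5,216),(382,216))):
    print([torail(plane(c,*q,.066)).round(3) for q in(l,r)])
c=ld("wrist2.png"); print(torail(plane(c,217,325,.066)).round(3),torail(plane(c,255,286,.066)).round(3))
go(toworld([-.118,-.0103,.2668]),14.2)
E
```

```text
[array([-0.14 , -0.158,  0.066]), array([-0.24 , -0.107,  0.066])]
[array([-0.136, -0.137,  0.066]), array([-0.252, -0.121,  0.066])]
[-0.243 -0.127  0.066] [-0.201 -0.083  0.066]
shift [0.5  2.19 0.06] roll 0.1 now [ 0.4068 -0.2828  0.2674] ya 14.3 tilt [ 0.0002 -0.    ]
```

```bash
python3 -m pendant '[[0.2,1,0,0],[0.5,2.2,0,0],[0.5,2.2,0,0],[0.5,2.2,1,0],[0.5,2.2,2.5,0],[0.5,2.2,4,0],[0.5,2.2,5,0],[0.5,2.2,5,0],[0.5,3.0,5,0],[0.5,3.6,5,0],[0.5,3.6,5,0],[0.5,3.6,5,0]]'
python3 - <<'E'
from h import *
T=pose(); print(torail(T[:3,3]).round(4)); go(toworld([-.080,-.0103,.219]),14.2)
for n in("wrist","scene","side"): shot(n,n+"3.png")
a=cv2.imread("pics/scene3.png"); b=cv2.imread("pics/side3.png"); w=cv2.imread("pics/wrist3.png")
def cr(i,x,y,w,h,s): return cv2.resize(i[y:y+h,x:x+w],None,fx=s,fy=s,interpolation=cv2.INTER_CUBIC)
cv2.imwrite("pics/c4.png",np.vstack([np.hstack([cr(a,285,180,80,60,5),cr(b,275,165,80,60,5)]),cr(w,270,180,320,120,2.5)]))
E
```

```text
time_s: 6.27
eef_pos: [0.4411, -0.2705, 0.2182]
eef_rot: [0.001, 0.614, 0.789, -0.0]
wrist_force: [-0.2, -0.1, -2.2]
opening: 0.245
grasp_force: 59.5
[-0.1037 -0.0118  0.2182]
shift [ 0.15  2.37 -0.08] roll 0.06 now [ 0.4411 -0.2705  0.2182] ya 14.26 tilt [ 0.0012 -0.0012]
```

View pics/c4.png

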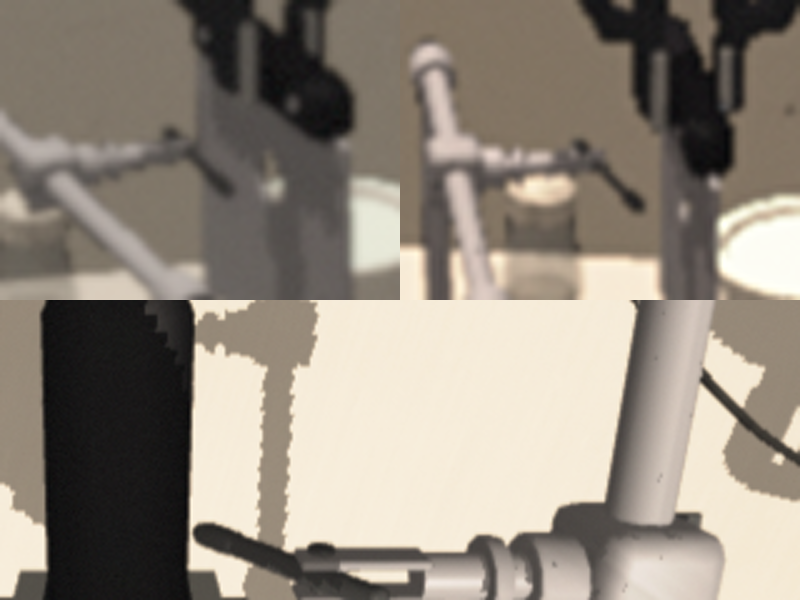

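Eye sits just outboard of the keeper tip: scene eye (339.4,215.6) / tip (330.6,218); side eye (331.8,207) / tip (322.6,206.4).

```bash
python3 - <<'E'
from h import *
A=ld("scene3.png");B=ld("side3.png")
for n,a,b in(("eye",(339.4,215.6),(331.8,207)),("tip",(330.6,218),(322.6,206.4))):
    p,e=tri(ray(A,*a),ray(B,*b)); print(n,torail(p).round(4),e[0].round(4))
T=pose(); print(torail(T[:3,3]).round(4))
e=toworld([-.1035,-.0125,.158]); t=toworld([-.0835,-.012,.1545]); 
for c in(A,B): print(proj(c,e),proj(c,t))
c=ld("wrist3.png"); im=cv2.imread("pics/wrist3.png")
print("tip",torail(plane(c,270+203/2.5,180+(530-300)/2.5,.154)))
print(im[130:185,317].max(1).tolist())
E
```

```text
eye [-0.1047 -0.0126  0.155 ] 0.002
tip [-0.0845 -0.0155  0.1542] 0.0001
[-0.1044 -0.0116  0.2177]
[339.11697154 215.33912407] [330.87404984 218.58905818]
[331.21819861 204.94465964] [322.39376408 206.97540234]
tip [-0.08223639 -0.01188187  0.154     ]
[245, 245, 245, 245, 244, 236, 225, 244, 245, 245, 245, 245, 245, 245, 245, 245, 245, 244, 244, 244, 245, 244, 244, 244, 243, 225, 152, 138, 138, 136, 113, 54, 16, 18, 20, 19, 18, 17, 18, 21, 20, 20, 20, 21, 21, 24, 24, 23, 24, 24, 23, 25, 25, 23, 22]
```

```bash
python3 -m pendant '[[0.05,0.6,-0.1,0],[0.1,1.2,-0.2,0],[0.1,1.7,-0.3,0],[0.1,2.1,-0.5,0],[0.1,2.6,-0.8,0],[0.1,2.6,-0.8,0],[0.1,2.6,-0.8,0]]'
python3 - <<'E'
from h import *
T=pose(); print(torail(T[:3,3]).round(4)); go(toworld([-.078,-.0103,.243]),14.2)
E
```

```text
time_s: 7.0
eef_pos: [0.4656, -0.2629, 0.2256]
eef_rot: [0.0, 0.614, 0.789, -0.0]
wrist_force: [-1.2, -0.3, -2.5]
opening: 0.246
grasp_force: 59.4
[-0.0781 -0.0105  0.2256]
shift [ 0.02  0.01 -1.74] roll 0.04 now [ 0.4656 -0.2629  0.2256] ya 14.24 tilt [ 0.0003 -0.0004]
```

```bash
python3 -m pendant '[[0,0,-0.4,0],[0,0,-0.8,0],[0,0,-1.2,0],[0,0,-1.6,0],[0,0,-1.8,0],[0,0,-1.8,0],[0,0,-1.8,0]]'
python3 - <<'E'
from h import *
print(torail(pose()[:3,3]).round(4))
for n in("scene","side","wrist"): shot(n,n+"4.png")
a=cv2.imread("pics/scene4.png"); b=cv2.imread("pics/side4.png"); w=cv2.imread("pics/wrist4.png")
def cr(i,x,y,w,h,s): return cv2.resize(i[y:y+h,x:x+w],None,fx=s,fy=s,interpolation=cv2.INTER_CUBIC)
cv2.imwrite("pics/c5.png",np.vstack([np.hstack([cr(a,285,180,80,60,5),cr(b,275,165,80,60,5)]),cr(w,270,180,320,120,2.5)]))
E
```

```text
time_s: 7.58
eef_pos: [0.4652, -0.263, 0.2436]
eef_rot: [0.0, 0.614, 0.789, -0.0]
wrist_force: [1.0, -0.7, -1.8]
opening: 0.251
grasp_force: 59.4
[-0.0784 -0.0105  0.2436]
```

View pics/c5.png

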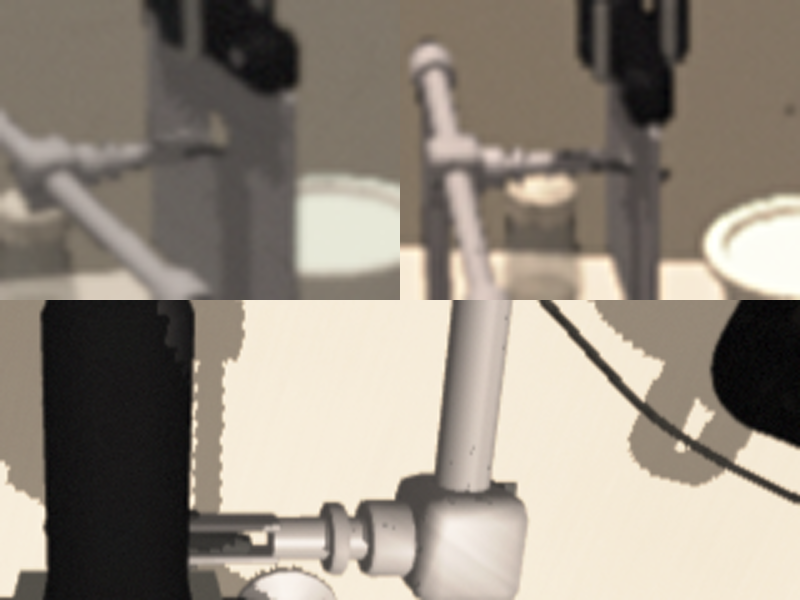

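The keeper is lifted nearly level and passes through the eye (tip shows beyond the blade at side (407,168) ≈ crop (660,175)). Slide on in stages.

```bash
python3 -m pendant '[[0,0.3,0,0],[0,0.6,0,0],[0,0.9,0,0],[0,1.2,0,0],[0,1.5,0,0],[0,1.5,0,0]]'
python3 -m pendant '[[0,0.25,0,0],[0,0.5,0,0],[0,0.5,0,0]]'
```

```text
time_s: 8.23
eef_pos: [0.4803, -0.259, 0.2433]
eef_rot: [0.0, 0.614, 0.789, 0.0]
wrist_force: [-0.1, 0.7, -2.7]
opening: 0.246
grasp_force: 59.4
time_s: 8.48
eef_pos: [0.4849, -0.2579, 0.2433]
eef_rot: [0.0, 0.614, 0.789, 0.0]
wrist_force: [0.5, 0.7, -2.3]
opening: 0.246
grasp_force: 59.4
```

```bash
python3 -m pendant '[[0,0.25,0,0],[0,0.5,0,0],[0,0.8,0,0],[0,0.8,0,0]]'
python3 -m pendant '[[0,0.25,0,0],[0,0.5,0,0],[0,0.9,0,0],[0,0.9,0,0],[0,0.9,0,0]]'; python3 -c "
from h import *
print(torail(pose()[:3,3]))"
```

```text
time_s: 8.82
eef_pos: [0.4928, -0.256, 0.2434]
eef_rot: [0.0, 0.614, 0.789, 0.0]
wrist_force: [0.2, 0.6, -2.9]
opening: 0.246
grasp_force: 59.4
time_s: 9.23
eef_pos: [0.5012, -0.2537, 0.2432]
eef_rot: [-0.0, 0.614, 0.789, -0.0]
wrist_force: [-0.8, -0.4, -2.1]
opening: 0.251
grasp_force: 59.4
[-0.04128236 -0.01033256  0.24323585]
```

```bash
python3 -m pendant '[[0,0,0.15,0],[0,0,0.3,0],[0,0,0.45,0],[0,0,0.55,0],[0,0,0.55,0],[0,0,0.55,0]]'
python3 -m pendant '[[0,0,0.05,0],[0,0,0.1,0],[0,0,0.1,0],[0,0,0.1,0]]'
python3 -m pendant '[[0,0,0.05,0],[0,0,0.1,0],[0,0,0.1,0],[0,0,0.1,0]]'
```

```text
time_s: 9.73
eef_pos: [0.5009, -0.2538, 0.2377]
eef_rot: [-0.0, 0.614, 0.789, 0.0]
wrist_force: [0.2, 0.2, -3.1]
opening: 0.249
grasp_force: 59.4
time_s: 10.07
eef_pos: [0.501, -0.2538, 0.2368]
eef_rot: [0.0, 0.614, 0.789, -0.0]
wrist_force: [0.2, -0.2, -1.3]
opening: 0.246
grasp_force: 59.4
time_s: 10.4
eef_pos: [0.501, -0.2538, 0.2357]
eef_rot: [-0.0, 0.614, 0.789, -0.0]
wrist_force: [0.4, -0.6, -2.5]
opening: 0.248
grasp_force: 59.4
```

```bash
python3 -m pendant '[[0,0,0.05,0],[0,0,0.1,0],[0,0,0.1,0],[0,0,0.1,0]]'
python3 -m pendant '[[0,0,0.05,0],[0,0,0.05,0],[0,0,0.05,0]]'
```

```text
time_s: 10.73
eef_pos: [0.501, -0.2538, 0.2347]
eef_rot: [-0.0, 0.614, 0.789, 0.0]
wrist_force: [0.3, -0.1, -2.2]
opening: 0.249
grasp_force: 59.4
time_s: 10.98
eef_pos: [0.501, -0.2538, 0.2343]
eef_rot: [-0.0, 0.614, 0.789, -0.0]
wrist_force: [-0.5, -0.1, -2.7]
opening: 0.242
grasp_force: 59.4
```

```bash
for i in 1 2; do python3 -m pendant '[[0,0,0.05,0],[0,0,0.05,0],[0,0,0.05,0]]' | grep -E "eef_pos|wrist"; done
```

```text
eef_pos: [0.501, -0.2539, 0.2339]
wrist_force: [-0.3, 0.8, -2.5]
eef_pos: [0.5011, -0.2539, 0.2336]
wrist_force: [-0.2, -0.5, 0.0]
```

```bash
python3 -m pendant '[[0,0,0.03,0],[0,0,0.03,0],[0,0,0.03,0]]' | grep -E "eef_pos|wrist"; python3 -m pendant '[[0,0,0,0],[0,0,0,0]]' | grep -E "eef_pos|wrist"
```

```text
eef_pos: [0.5012, -0.254, 0.2334]
wrist_force: [-0.8, 0.6, 3.1]
eef_pos: [0.5011, -0.2539, 0.2333]
wrist_force: [-1.7, 1.4, 3.8]
```

Resting on the peg. Ease to about the scraper's weight, then draw back towards the keeper.

```bash
python3 -m pendant '[[0,0,-0.02,0],[0,-0.2,-0.02,0],[0,-0.4,-0.02,0],[0,-0.6,-0.02,0],[0,-0.6,-0.02,0],[0,-0.6,-0.02,0]]' | grep -E "eef_pos|wrist"; python3 -m pendant '[[0,-0.05,0,0],[0,-0.1,0,0],[0,-0.1,0,0]]' | grep -E "eef_pos|wrist"
```

```text
eef_pos: [0.4948, -0.2556, 0.2333]
wrist_force: [-1.2, 0.4, 4.2]
eef_pos: [0.4945, -0.2556, 0.2333]
wrist_force: [2.6, 0.9, 3.0]
```

```bash
python3 -m pendant '[[0,-0.05,0,0],[0,-0.1,0,0],[0,-0.1,0,0]]' | grep -E "eef_pos|wrist"
```

```text
eef_pos: [0.4935, -0.2558, 0.2333]
wrist_force: [1.9, 0.8, 3.2]
```

```bash
python3 -m pendant '[[0,-0.05,0,0],[0,-0.05,0,0],[0,-0.05,0,0]]' | grep -E "eef_pos|wrist";python3 -m pendant '[[0,-0.05,0,0],[0,-0.05,0,0],[0,-0.05,0,0]]' | grep -E "eef_pos|wrist"
```

```text
eef_pos: [0.4928, -0.2559, 0.2333]
wrist_force: [2.2, 1.4, 3.9]
eef_pos: [0.4923, -0.2561, 0.2333]
wrist_force: [3.2, 1.4, 4.9]
```

```bash
python3 -m pendant '[[0,-0.05,0,0],[0,-0.05,0,0],[0,-0.05,0,0]]' | grep -E "eef_pos|wrist"
python3 -c "
from h import *
print(torail(pose()[:3,3]))"
```

```text
eef_pos: [0.4921, -0.2561, 0.2333]
wrist_force: [4.5, 0.9, 3.8]
[-0.0507403  -0.01040553  0.23328993]
```

```bash
python3 -m pendant '[[0,-0.05,0,0],[0,-0.1,0,0],[0,-0.1,0,0]]' | grep -E "eef_pos|wrist"
```

```text
eef_pos: [0.4917, -0.2562, 0.2334]
wrist_force: [8.2, 1.7, 2.9]
```

```bash
python3 -m pendant '[[0,-0.02,0,0],[0,-0.02,0,0],[0,-0.02,0,0],[0,-0.02,0,0]]' | grep -E "eef_pos|wrist"; python3 -m pendant '[[0,0,0,0],[0,0,0,0],[0,0,0,0]]' | grep -E "eef_pos|wrist"
```

```text
eef_pos: [0.4916, -0.2562, 0.2334]
wrist_force: [8.8, 2.4, 2.8]
eef_pos: [0.4917, -0.2562, 0.2334]
wrist_force: [8.0, 1.9, 2.9]
```

The keeper stops the eye at x ≈ −51 mm with about 8.5 N. Ease off, release, and rise.

```bash
python3 -m pendant '[[0,0.2,0,0],[0,0.4,0,0],[0,0.6,0,0],[0,0.6,-0.02,0],[0,0.6,-0.02,0],[0,0.6,-0.02,0]]'| grep -E "eef_pos|wrist"
python3 -m pendant '[[0,0,0,0],[0,0,0,0],[0,0,0,0],[0,0,0,0],[0,0,0,0],[0,0,0,0],[0,0,0,0],[0,0,0,0]]' 0.6
python3 -c "
from h import *
print(torail(pose()[:3,3]))"
```

```text
eef_pos: [0.495, -0.2555, 0.2332]
wrist_force: [-1.3, -0.7, 6.0]
time_s: 15.65
eef_pos: [0.4964, -0.255, 0.2334]
eef_rot: [-0.0, 0.614, 0.789, -0.0]
wrist_force: [0.5, -0.0, -0.1]
opening: 0.598
grasp_force: 0.0
[-0.04620558 -0.01035589  0.23335329]
```

```bash
python3 -m pendant '[[0,0,-0.3,0],[0,0,-1,0],[0,0,-2,0],[0,0,-3.5,0],[0,0,-5,0],[0,0,-7,0],[0,0,-9,0],[0,0,-10,0],[0,0,-10,0],[0,0,-10,0],[0,0,-10,0]]'
python3 - <<'E'
from h import *
for n in("scene","side","wrist"): shot(n,n+"5.png")
a=cv2.imread("pics/scene5.png"); b=cv2.imread("pics/side5.png"); w=cv2.imread("pics/wrist5.png")
def cr(i,x,y,w,h,s): return cv2.resize(i[y:y+h,x:x+w],None,fx=s,fy=s,interpolation=cv2.INTER_CUBIC)
cv2.imwrite("pics/c6.png",np.vstack([np.hstack([cr(a,270,170,100,75,4),cr(b,260,155,100,75,4)]),cr(w,200,180,320,120,2.5)]))
E
```

```text
time_s: 16.57
eef_pos: [0.4961, -0.2547, 0.3323]
eef_rot: [-0.001, 0.614, 0.789, 0.0]
wrist_force: [-1.4, 0.0, -0.6]
opening: 0.599
grasp_force: 0.0
```

View pics/c6.png

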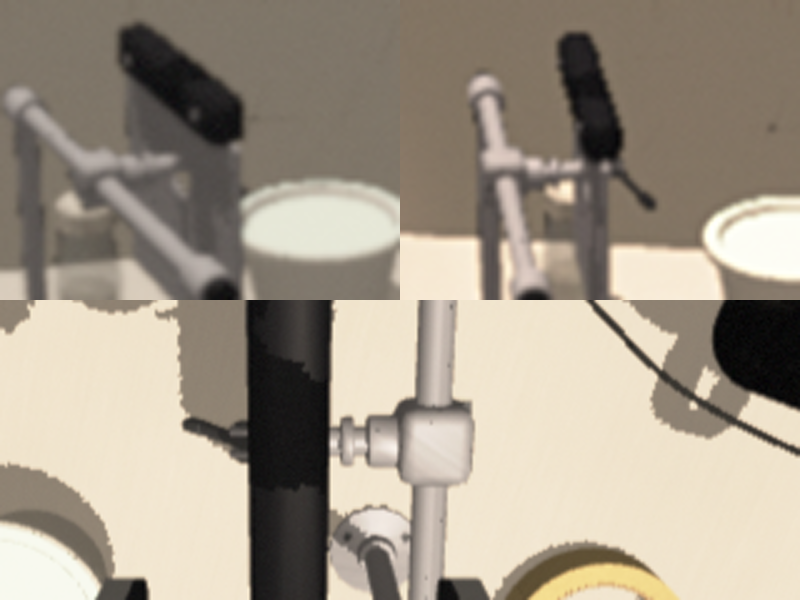

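The scraper hangs upright on the peg, with the keeper drooping in front (side crop (650,200), wrist crop (190,425)), and the gripper is clear. Handing in.

```bash
python3 -c "
from bench import workorder
print(workorder.hand_in())"
```

```text
the job is handed in; nothing more can be done
None
```

The scraper hangs by its eye on the road hook's peg with the keeper fallen shut behind it; a tug of about 8 N against the keeper held, the arm is clear, and the job is handed in (no verdict was returned).

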